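# Sort the bottles and the column fitting after a chromatography run

### The arm

A 6-joint arm with a two-finger parallel gripper is mounted at the origin on the work surface. World frame = base frame: x ahead of the robot, y to its left, z up, the work surface at z = 0. Lengths are in mm, angles in degrees, forces in N, time in s.
With the tool pointing down it reaches from about 300 to 850 mm from the base axis. Payload 4.2 kg.
Tool frame: the origin (TCP) lies between the finger pads; the fingertips stand 14 mm ahead of it and the grasp point (between the pads) lies 5 mm behind it; z points along the fingers, y is the line along which they close (so a half turn about z gives the same grasp; the last joint's range is limited). The gripper opens to 91 mm and grips with 3 to 60 N. Pads are 32 mm wide; open, the fingers measure 118 mm over their backs; the gripper's body (76 mm by 178 mm) begins 60 mm behind the grasp point.
Start: joints at [67.953, 18.312, 89.639, -0, 72.044, -1.146], TCP at [205.141, 537.177, 227.976] pointing down, gripper open.
Joint ranges: [-177.97, 177.97], [-48.28, 115.42], [12.27, 149.76], [-77.06, 257.06], [2.81, 150.46], [-146.56, 146.56]. Speed limits (degrees/s): [147.25, 147.25, 180, 180, 180, 180].

### API

Orientations are given as [roll, pitch, yaw] about the fixed x, y, z axes, in that order (R = Rz(yaw) Ry(pitch) Rx(roll)).
In Python, from workcell import * gives the robot as it stands. The module is installed in compiled form; this text tells all that it offers.
- The arm moves only by the tool send_rows, never from a script. Its argument "deltas" is a list of rows, each a list of 2 entries, a list of its own where there are three numbers: the shift along the tool's x, y, z normalised to -1 to 1, where 1 is 0.5 m, then the turn, a rotation vector about the tool's x, y, z normalised to -1 to 1, where 1 is 0.5 rad. A call has 1 to 10 rows; each row shifts and turns the commanded pose from where the row before left it, along the tool's axes as they then stand; what a row does not reach is not made up. A row lasts 1/10 s, in which the tool goes at most 50 mm and 8.59 degrees, less where a joint would pass 70% of its speed; a pose out of reach is approached as far as the arm can. A call with a number of a shift or a turn outside -1 to 1 is refused whole. A call with a gripper value outside its range is refused whole. "grip" is the closure, from 0 (fully open) to 1 (shut), set as the call begins (left out, the last holds). The fingers move at their own pace and stop on an object; "grip_force" is the grip in N (left out, the last holds). Time passes only in rows, so rows that do not move let the fingers close. It gives the time, the measured TCP pose, the force, the opening and the grip force at its end, in the units of the state.
- state(): the state, without advancing time (a new reading comes with each control period).
- grab_frame(name): name is "scene" or "side" or "wrist"; returns the picture (420x560x3 uint8, red, green, blue); there is no depth.
- calibration(name): a dict with "mtx" (3x3 intrinsics, pixels), "R" (3x3) and "t" (3): a world point X has camera coordinates R X + t. Camera axes: x right, y down, z forward; pixel columns grow to the right and rows downward; lengths in mm; the calibration is good to about 2 mm. The wrist camera is an equidistant fisheye: a pixel r from the principal point sees the ray r / f radians off the axis. A picture is of the moment at which its call begins: read the wrist's pose just before it. calibration takes no time and is no camera call; for the wrist camera it gives the pose at the moment of the call.
- job_done(): hands the job in; it is judged then, once.
Trained networks look in the newest picture that a camera, given by its name, has taken for a name from the list of things; names that differ only in an ending like _2 or _b are one class to them, and where a whole thing is asked for, a point or a joint stands for the part that bears it (a point fixed in the world has none). Each returns a list of dicts, best first, with "p" (0 to 1); they miss things now and then, are a little off and sometimes report something else, mostly with a low value. They report only what shows in the picture. A call takes as long as a camera call. They do not tell look-alikes from the thing itself.
- trace(camera, label): "pixels" (420x560 bool, what is visible of it) and "bbox" ([left, top, width, height] in pixels, round what is visible of it).
The state is a dict: "time_s": time; "qpos": joint angles; "qvel": joint speeds; "effort": joint torques, N m; "ee_pos": TCP position; "ee_rot": TCP orientation; "force": force on the tool from outside, world axes, zero at the start; "torque": the same for the moment, N m; "gripper_width": finger opening in mm; "gripper_force": force on a finger pad.
Only numpy, scipy, OpenCV 4.12 (cv2) and the standard library are available. Lean on these libraries where they do the work, as an engineer would, in place of code of your own. Each camera call takes 0.05 s, during which the arm holds its last target. There are 200 camera calls.

### The job

Tidy up after the column run: stand the two blue-capped clear bottles in the blue tray and the two red-capped amber bottles in the red tray, one bottle to a bay, and stand the black column fitting on its flange in either bay of the yellow tray. Set each one down gently and upright, without dropping it or tipping it over, and leave the glass beaker standing where it is.

Things in the scene. Friction and masses are not known exactly. Their poses are not given: they have to be found in the camera images.
- blue_large: Large clear glass reagent bottle with a blue screw cap and a paper label round it: upright round body 40 mm in diameter and 58 mm high, cap 32 mm in diameter, 88 mm high in all, about 160 g. Origin at the centre of its underside, z up.
- blue_small: Small clear glass reagent bottle with a blue screw cap and a paper label round it: upright round body 34 mm in diameter and 46 mm high, cap 26 mm in diameter, 70 mm high in all, about 90 g. Origin at the centre of its underside, z up.
- red_large: Large amber glass reagent bottle with a red screw cap and a paper label round it: upright round body 40 mm in diameter and 58 mm high, cap 32 mm in diameter, 88 mm high in all, about 160 g. Origin at the centre of its underside, z up.
- red_small: Small amber glass reagent bottle with a red screw cap and a paper label round it: upright round body 34 mm in diameter and 46 mm high, cap 26 mm in diameter, 70 mm high in all, about 90 g. Origin at the centre of its underside, z up.
- fitting: Black plastic column end fitting standing on its flange: flange 40 mm in diameter and 10 mm high, barrel above it 28 mm in diameter up to 55 mm, brass nipple 14 mm in diameter up to 65 mm, about 110 g. Origin at the centre of its underside, z up.
- tray_blue: Blue plastic tray, fixed to the bench: 74 mm along its x, 144 mm along its y, 18 mm high; walls, floor and the one divider are 4 mm thick. The divider at y = 0 makes two square bays of 66 by 66 mm inside, centred at y = +35 mm and y = -35 mm. Origin at the centre of its underside, z up; the tray may be turned a little. For the two blue-capped bottles.
- tray_red: Red plastic tray, fixed to the bench: 74 mm along its x, 144 mm along its y, 18 mm high; walls, floor and the one divider are 4 mm thick. The divider at y = 0 makes two square bays of 66 by 66 mm inside, centred at y = +35 mm and y = -35 mm. Origin at the centre of its underside, z up; the tray may be turned a little. For the two red-capped amber bottles.
- tray_yellow: Yellow plastic tray, fixed to the bench: 74 mm along its x, 144 mm along its y, 18 mm high; walls, floor and the one divider are 4 mm thick. The divider at y = 0 makes two square bays of 66 by 66 mm inside, centred at y = +35 mm and y = -35 mm. Origin at the centre of its underside, z up; the tray may be turned a little. For the column fitting; one bay stays empty.
- beaker: Empty glass beaker, 42 mm in diameter and 60 mm high, standing loose among the trays; to be left alone. Origin at the centre of its underside, z up.
There are look-alikes about, which are no part of the job. Leave any green or purple look-alike of the blue_small alone.

How it is judged:
By the outcome, as a careful person would: the job done as asked, in the order asked, and still so for the second after the job is handed in, with the robot touching nothing.
It also fails if it takes over 136 s, if anything falls off the work surface, if the arm or the gripper's body presses on something with over 40 N, if the wrist force passes 120 N, or if a joint passes its speed limit or range.

## Working session

There is one attempt and no reset: what is moved stays moved. The work goes in short steps, Python scripts to look and compute and a tool call to move; the robot and the scene stay as the last step left them, time stands still between calls to the robot, and variables do not carry over. Pictures are saved under pics/ and viewed, at most 14 in all, crops included, and the job is handed in when it is done.

Besides the shell and the picture viewer there is one more tool, called by a JSON object that holds its "fn" and its "kwargs", one argument or row to a line. send_rows: Moves the arm, as the interface text tells. Scaled input: -1 to 1 covers 0.5 m each way for a shift and 0.5 rad each way for a turn. Its arguments: {"type":"object","properties":{"deltas":{"type":"array","items":{"type":"array"}},"grip":{"type":"number"},"grip_force":{"type":"number"}},"required":["deltas"]}

```bash
mkdir -p pics; python3 - <<'E'
from workcell import *
import cv2,numpy as np
print(state())
for n in ["scene","side","wrist"]:
    c=calibration(n); print(n,np.round(c["mtx"],1).tolist(),np.round(c["R"],3).tolist(),np.round(c["t"],1).tolist(), np.round(-c["R"].T@c["t"]))
    cv2.imwrite(f"pics/{n}0.png",grab_frame(n)[:,:,::-1])
a=cv2.imread("pics/scene0.png");b=cv2.imread("pics/side0.png")
E
```

```text
{'time_s': 0.0, 'qpos': array([ 6.79533806e+01,  1.83517519e+01,  8.97057600e+01, -1.19918812e-03,
        7.20445714e+01, -1.14527630e+00]), 'qvel': array([-0.03946214,  0.07310769,  0.02254265,  0.01477709, -0.08485425,
       -0.02640242]), 'effort': array([-1.98469497e-03, -4.12445247e+01, -2.31977338e+01,  7.24738603e-02,
        4.56759240e-02, -1.47318906e-04]), 'ee_pos': array([204.95592517, 536.71784816, 227.12353464]), 'ee_rot': array([-1.79897914e+02, -9.00494127e-04,  1.59099027e+02]), 'force': array([ 0.76749407, -0.05694543, -0.03413208]), 'torque': array([0.00297957, 0.00236126, 0.00863125]), 'gripper_force': 0.0, 'gripper_width': 91.20151280190753}
scene [[391.4, 0.0, 280.1], [0.0, 391.4, 208.0], [0.0, 0.0, 1.0]] [[0.846, 0.533, 0.016], [0.368, -0.561, -0.742], [-0.387, 0.633, -0.671]] [-436.9, -158.6, 982.4] [ 808. -478.  548.]
side [[528.7, 0.0, 269.4], [0.0, 528.7, 212.9], [0.0, 0.0, 1.0]] [[0.982, -0.188, -0.018], [-0.126, -0.578, -0.806], [0.141, 0.794, -0.591]] [-510.9, 90.4, 1144.7] [ 351. -953.  740.]
wrist [[325.2, 0.0, 281.4], [0.0, 325.2, 207.6], [0.0, 0.0, 1.0]] [[0.355, 0.935, -0.002], [0.899, -0.341, 0.276], [0.257, -0.1, -0.961]] [-575.3, -31.6, 391.8] [132. 566. 384.]
```

View pics/scene0.png

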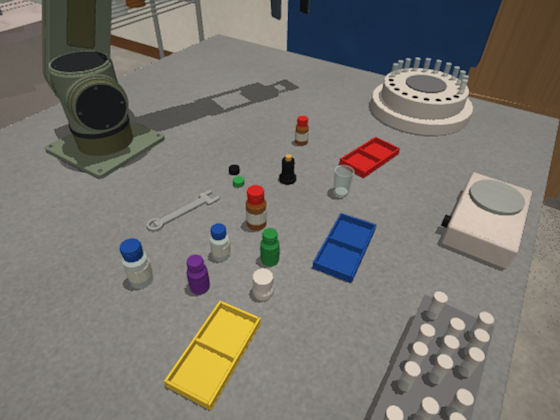

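View pics/side0.png

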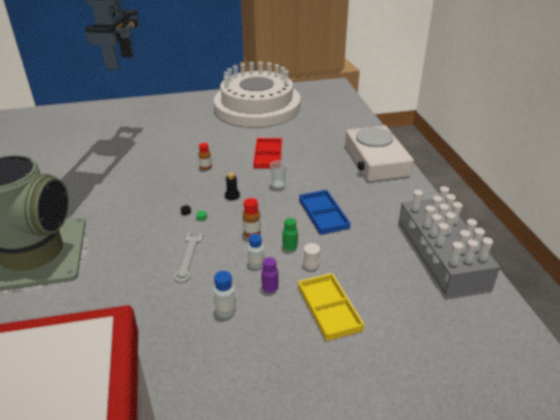

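View pics/wrist0.png

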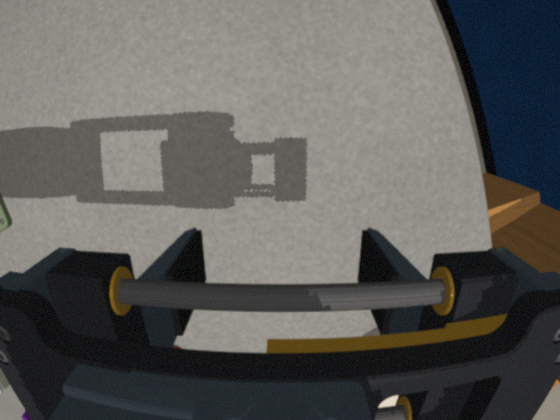

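The scene view shows blue_large (135,262), blue_small (220,243), red_large (256,208), red_small (302,130), the fitting (288,170) and the beaker (343,181). The trays are red (370,156), blue (346,246) and yellow (214,352). The look-alikes are green (270,247) and purple (198,274), with a white cup at (263,284). The side view agrees, and the wrist view only shows bench. Next I'll fit poses from the traces in both fixed views.

```bash
cat > h.py <<'E'
from workcell import *
import cv2,numpy as np
from scipy.optimize import least_squares
from scipy.spatial.transform import Rotation as Ro
C={n:calibration(n) for n in("scene","side")}
def proj(c,X):
    p=X@c["R"].T+c["t"]; q=p@c["mtx"].T; return q[:,:2]/q[:,2:]
def circ(*rz):
    a=np.linspace(0,2*np.pi,48,endpoint=False)
    return np.vstack([np.c_[r*np.cos(a),r*np.sin(a),0*a+z] for r,z in rz])
BL=circ((20,0),(20,58),(16,62),(16,88)); BS=circ((17,0),(17,46),(13,50),(13,70))
FI=circ((20,0),(20,10),(14,55),(7,65)); BK=circ((21,0),(21,60))
TR=np.array([[x,y,z] for x in(-37,37) for y in(-72,72) for z in(0,18)],float)
M=dict(blue_large=BL,blue_small=BS,red_large=BL,red_small=BS,fitting=FI,beaker=BK,tray_blue=TR,tray_red=TR,tray_yellow=TR)
A=np.linspace(0,2*np.pi,24,endpoint=False); D=np.c_[np.cos(A),np.sin(A)]
def sup(P): return (P@D.T).max(0)
def msup(m):
    ys,xs=np.nonzero(m); P=np.c_[xs,ys].astype(float)
    return (P@D.T).max(0)+0.5*0
def ray0(c,uv,z):
    d=c["R"].T@np.linalg.solve(c["mtx"],[*uv,1]); o=-c["R"].T@c["t"]; return o+d*(z-o[2])/d[2]
def fit(name,masks,fixz=None):
    m=M[name]; tray=name.startswith("tray")
    k=list(masks)[0]; ys,xs=np.nonzero(masks[k]); x0=ray0(C[k],(xs.mean(),ys.mean()),m[:,2].max()/2)
    best=None
    for yaw0 in ([-.6,-.2,.2,.6,1.2,1.57,2.1] if tray else [0]):
        def f(p):
            a=p[3] if tray else 0
            X=m@Ro.from_euler("z",a).as_matrix().T+[p[0],p[1],p[2] if fixz is None else fixz]
            return np.concatenate([sup(proj(C[n],X))-msup(masks[n]) for n in masks])
        r=least_squares(f,[x0[0],x0[1],0]+([yaw0] if tray else []),loss="soft_l1",x_scale=[10,10,10]+([.1] if tray else []))
        if best is None or r.cost<best.cost: best=r
    return best
def hue(im,m):
    h=cv2.cvtColor(im,cv2.COLOR_RGB2HSV)[m]; s=h[h[:,1]>120]; return int(np.median(s[:,0])) if len(s)>20 else -1
E
python3 - <<'E'
from h import *
import pickle
im={n:grab_frame(n) for n in C}; out={}
for name in M:
    ms={}
    for n in C:
        for d in trace(n,name)[:4]:
            print(name,n,round(d["p"],2),[int(v) for v in d["bbox"]],hue(im[n],d["pixels"])); out.setdefault((name,n),[]).append((d["p"],d["pixels"]))
pickle.dump(out,open("tr.pkl","wb"))
E
```

```text
blue_large scene 0.56 [118, 241, 35, 45] 109
blue_large side 0.72 [211, 271, 23, 46] 108
blue_small scene 0.92 [261, 229, 15, 36] 65
blue_small scene 0.88 [210, 225, 22, 36] 109
blue_small scene 0.75 [186, 254, 26, 40] 141
blue_small side 0.83 [249, 233, 14, 33] 108
blue_small side 0.63 [260, 253, 19, 39] 142
blue_small side 0.59 [285, 218, 15, 30] 66
red_large side 0.61 [241, 198, 21, 38] 2
red_small scene 0.76 [296, 114, 13, 32] 11
red_small side 0.88 [199, 142, 10, 26] 7
fitting scene 0.89 [277, 155, 20, 28] 18
fitting side 0.86 [223, 171, 19, 28] 19
fitting side 0.56 [299, 185, 48, 51] 108
fitting side 0.39 [295, 272, 68, 67] 25
beaker scene 0.61 [333, 165, 20, 31] -1
beaker side 0.57 [268, 157, 16, 32] -1
tray_blue scene 0.61 [309, 213, 65, 69] 109
tray_blue side 0.63 [299, 186, 50, 48] 108
tray_red scene 0.62 [341, 138, 58, 38] 1
tray_red side 0.75 [250, 137, 32, 31] 1
tray_yellow scene 0.79 [166, 298, 94, 109] 24
tray_yellow side 0.91 [295, 273, 67, 67] 25
```

```bash
cat > fitall.py <<'E'
from h import *
import pickle
out=pickle.load(open("tr.pkl","rb")); im={n:grab_frame(n) for n in C}
H={"blue":lambda h:(abs(h[...,0].astype(int)-109)<10),"red":lambda h:((h[...,0]<5)|(h[...,0]>174)),"yellow":lambda h:(abs(h[...,0].astype(int)-25)<7)}
cap={"large":circ((16,64),(16,88)),"small":circ((13,52),(13,70))}
seed={"blue_large":((133,250),(223,280)),"blue_small":((219,232),(256,241)),"red_large":((256,193),(251,206)),"red_small":((302,121),(204,149)),"tray_blue":((346,246),(324,211)),"tray_red":((370,156),(268,153)),"tray_yellow":((214,352),(330,305))}
def cm(n,col,uv,r=60):
    h=cv2.cvtColor(im[n],cv2.COLOR_RGB2HSV); m=(H[col](h)&(h[...,1]>130)&(h[...,2]>40)).astype(np.uint8)
    if r>30: m=cv2.morphologyEx(m,cv2.MORPH_CLOSE,np.ones((5,5)))
    k,l=cv2.connectedComponents(m); ys,xs=np.nonzero(l); i=np.argmin((xs-uv[0])**2+(ys-uv[1])**2); return l==l[ys[i],xs[i]]
def show(s,b,ms): 
    bb=[cv2.boundingRect(m.astype(np.uint8)) for m in ms.values()]
    print(s,np.round(b.x,2),"rms",np.round(np.sqrt((b.fun**2).mean()),2),bb)
for name in M:
    if name in seed:
        col=name.split("_")[1] if "tray" in name else name.split("_")[0]
        ms={n:cm(n,col,uv) for n,uv in zip(C,seed[name])}
        if "tray" in name: show(name,fit(name,ms),ms)
        else:
            M["x"]=cap[name.split("_")[1]]; show(name+" cap",fit("x",ms),ms)
    if "tray" not in name:
        ms={}
        for n in C:
            L=out.get((name,n),[])
            if name=="blue_small": L=[l for l in L if abs(hue(im[n],l[1])-109)<6]
            if L: ms[n]=L[0][1]
        if len(ms)==2: show(name+" trace",fit(name,ms),ms)
        
E
sed -i 's/^for name in M:/for name in list(M):/' fitall.py; python3 fitall.py
```

```text
blue_large cap [ 387.98 -245.35   -1.65] rms 1.46 [(120, 239, 23, 23), (215, 271, 16, 19)]
blue_large trace [ 3.8912e+02 -2.4533e+02 -3.2000e-01] rms 0.89 [(120, 239, 34, 49), (213, 270, 24, 47)]
blue_small cap [ 467.13 -125.85   -1.93] rms 1.29 [(211, 224, 15, 16), (249, 234, 12, 13)]
blue_small trace [ 467.83 -125.17   -1.92] rms 1.03 [(210, 224, 21, 38), (247, 234, 18, 34)]
red_large cap [475.08 -23.45  -2.02] rms 1.08 [(247, 185, 17, 20), (244, 198, 14, 16)]
red_small cap [398.68 288.61  -3.  ] rms 1.06 [(297, 116, 11, 11), (199, 143, 9, 9)]
red_small trace [399.48 289.04  -4.29] rms 0.6 [(295, 116, 14, 31), (198, 142, 14, 29)]
fitting trace [451.99 134.69  -1.68] rms 0.57 [(279, 155, 18, 30), (224, 172, 17, 28)]
beaker trace [574.05 161.99  -1.56] rms 1.23 [(334, 165, 21, 33), (270, 160, 17, 28)]
tray_blue [ 6.5168e+02  1.9680e+01 -9.2100e+00  9.0000e-02] rms 1.61 [(313, 214, 63, 69), (300, 191, 50, 43)]
tray_red [ 5.7461e+02  3.2098e+02 -7.2800e+00 -2.4000e-01] rms 2.0 [(339, 137, 61, 41), (253, 138, 29, 30)]
tray_yellow [ 5.8104e+02 -2.8048e+02 -4.1800e+00  1.2000e-01] rms 1.15 [(164, 301, 97, 109), (299, 274, 65, 67)]
```

```bash
cat > f2.py <<'E'
exec(open("fitall.py").read().split("def show")[0])
H["green"]=lambda h:(abs(h[...,0].astype(int)-65)<12); H["purple"]=lambda h:(abs(h[...,0].astype(int)-141)<8)
for nm,uv in {"green":((270,240),(290,230)),"purple":((197,268),(270,270))}.items():
    M["x"]=BS; ms={n:cm(n,nm,u) for n,u in zip(C,uv)}; b=fit("x",ms); print(nm,np.round(b.x,1),[cv2.boundingRect(m.astype(np.uint8)) for m in ms.values()])
print("white cup", ray0(C["scene"],(262,285),20), ray0(C["side"],(312,257),20))
vis={n:im[n][:,:,::-1].copy() for n in C}
P={"tray_blue":(650,20,.09),"tray_red":(575,321,-.24),"tray_yellow":(581,-280,.12)}
for nm in P:
    ms={n:cm(n,nm.split("_")[1],uv) for n,uv in zip(C,seed[nm])}
    b=fit(nm,ms,0.); print(nm,np.round(b.x,2),np.sqrt((b.fun**2).mean()))
    for n in C:
        b1=fit(nm,{n:ms[n]},0.); print("  only",n,np.round(b1.x,2),np.sqrt((b1.fun**2).mean()))
        R=Ro.from_euler("z",b.x[3]).as_matrix(); X=TR@R.T+[b.x[0],b.x[1],0]
        q=proj(C[n],X)
        for i in range(8):
            for j in range(i):
                if np.abs(TR[i]-TR[j]).astype(bool).sum()==1: cv2.line(vis[n],tuple(np.round(q[i]*8).astype(int).tolist()),tuple(np.round(q[j]*8).astype(int).tolist()),(255,255,255),1,cv2.LINE_AA,3)
for nm,(x,y) in dict(blue_large=(389,-245),blue_small=(467.5,-125.5),red_large=(475,-23.5),red_small=(399,289),fitting=(452,135),beaker=(574,162)).items():
    for n in C:
        for p in proj(C[n],M[nm]+[x,y,0]): cv2.circle(vis[n],tuple(np.round(p).astype(int).tolist()),0,(0,255,255),-1)
a=cv2.resize(vis["scene"][110:410,110:410],(700,700)); 
cv2.imwrite("pics/ov1.png",cv2.resize(vis["scene"][105:410,110:410],(590,600),interpolation=cv2.INTER_CUBIC))
cv2.imwrite("pics/ov2.png",cv2.resize(vis["side"][125:345,185:385],(545,600),interpolation=cv2.INTER_CUBIC))
E
python3 f2.py
```

```text
green [547.6 -84.3  -5. ] [(261, 228, 18, 38), (284, 219, 13, 31)]
purple [ 480.6 -200.9   -4.5] [(187, 255, 22, 39), (262, 258, 15, 34)]
white cup [ 579.21687683 -155.9664487    20.        ] [ 580.51859757 -155.33071904   20.        ]
tray_blue [6.5277e+02 1.2570e+01 0.0000e+00 9.0000e-02] 1.7969125661300405
  only scene [ 6.5282e+02  1.2160e+01 -0.0000e+00  1.0000e-01] 1.397147347741114
  only side [ 6.5279e+02  1.5420e+01 -2.0840e+01  4.0000e-02] 2.1352071106852235
tray_red [576.44 311.77  -5.26   2.92] 2.1308512184931274
  only scene [ 5.7716e+02  3.1042e+02 -8.0000e-02 -2.2000e-01] 0.7914948804259402
  only side [575.53 317.89 -39.62   2.91] 2.588383258041195
tray_yellow [ 5.8196e+02 -2.8182e+02  6.7561e+02  1.2000e-01] 1.281683353638164
  only scene [ 5.8212e+02 -2.8190e+02  0.0000e+00  1.3000e-01] 1.1310518047098395
  only side [ 5.8174e+02 -2.8081e+02 -0.0000e+00  1.0000e-01] 1.3784937660209875
```

View pics/ov1.png

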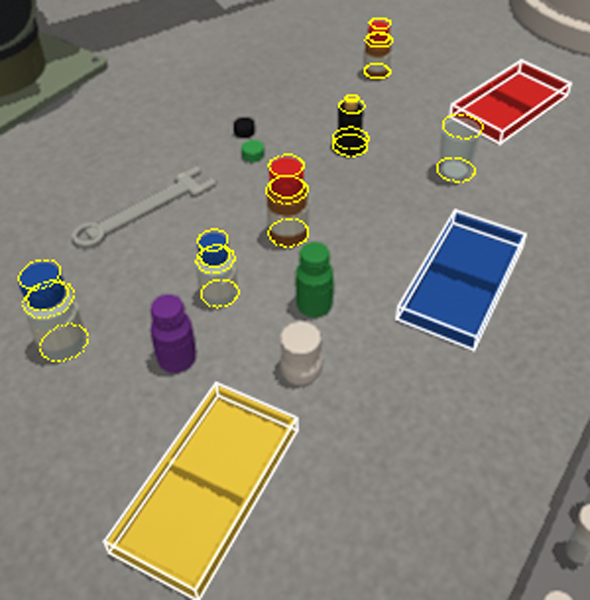

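View pics/ov2.png

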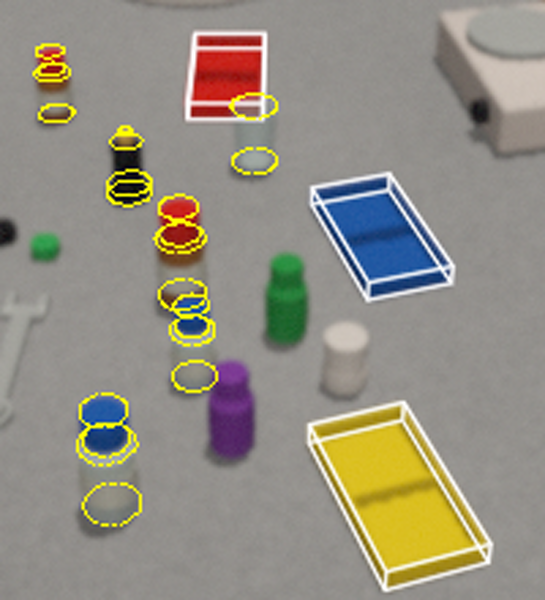

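Both overlays fit well, in the cropped scene view and the side view. Bottle bases come out within about 4 mm of z = 0, and tray floors sit on the bench. I'll keep yaw at 90, so tool x is world y, tool y is world x, and the fingers close along the trays' x. First I turn the tool.

{"fn": "send_rows", "kwargs": {
  "deltas": [
    [[0,0,0],[0,0,0.15]],
    [[0,0,0],[0,0,0.29]],
    [[0,0,0],[0,0,0.29]],
    [[0,0,0],[0,0,0.29]],
    [[0,0,0],[0,0,0.29]],
    [[0,0,0],[0,0,0.29]],
    [[0,0,0],[0,0,0.29]],
    [[0,0,0],[0,0,0.29]],
    [[0,0,0],[0,0,0.232]],
    [[0,0,0],[0,0,0]]
  ],
  "grip": 0,
  "grip_force": 15
}}

```text
time_s: 2.35
ee_pos: [205.2, 537.2, 228.0]
ee_rot: [180.0, -0.0, 90.0]
force: [-0.3, 0.2, 0.1]
gripper_width: 90.9
gripper_force: 0.0
```

{"fn": "send_rows", "kwargs": {
  "deltas": [
    [[-0.04,0.02,0],[0,0,0]],
    [[-0.08,0.04,0],[0,0,0]],
    [[-0.08,0.04,0],[0,0,0]],
    [[-0.08,0.04,0],[0,0,0]],
    [[-0.08,0.04,0],[0,0,0]],
    [[-0.08,0.04,0],[0,0,0]],
    [[-0.08,0.04,0],[0,0,0]],
    [[-0.08,0.04,0],[0,0,0]],
    [[-0.08,0.04,0],[0,0,0]],
    [[-0.08,0.028,0],[0,0,0]]
  ]
}}

```text
time_s: 3.35
ee_pos: [390.1, 155.5, 228.3]
ee_rot: [179.9, -0.0, 90.2]
force: [-0.1, 0.0, -0.1]
gripper_width: 90.9
gripper_force: 0.0
```

{"fn": "send_rows", "kwargs": {
  "deltas": [
    [[-0.08,0,0],[0,0,0]],
    [[-0.08,0,0],[0,0,0]],
    [[-0.08,0,0.02],[0,0,0]],
    [[-0.08,0,0.02],[0,0,0]],
    [[-0.08,0,0.02],[0,0,0]],
    [[-0.08,0,0.02],[0,0,0]],
    [[-0.08,0,0.02],[0,0,0]],
    [[-0.08,0,0.02],[0,0,0]],
    [[-0.08,0,0.016],[0,0,0]],
    [[-0.06,0,0],[0,0,0]]
  ]
}}

```text
time_s: 4.35
ee_pos: [388.4, -234.8, 159.0]
ee_rot: [-179.9, -0.0, 90.1]
force: [0.7, 0.6, 0.2]
gripper_width: 91.3
gripper_force: 0.0
```

{"fn": "send_rows", "kwargs": {
  "deltas": [
    [[-0.024,0,0],[0,0,0]],
    [[0,0,0],[0,0,0]],
    [[0,0,0],[0,0,0]]
  ]
}}

```text
time_s: 4.65
ee_pos: [389.0, -243.9, 159.9]
ee_rot: [-180.0, -0.1, 90.0]
force: [-0.1, 0.4, 0.5]
gripper_width: 91.5
gripper_force: 0.0
```

```bash
python3 - <<'E'
from h import *
s=state(); print(s["ee_pos"],s["ee_rot"])
cv2.imwrite("pics/w1.png",grab_frame("wrist")[:,:,::-1])
c=calibration("wrist")
def fe(X):
    p=c["R"]@X+c["t"]; th=np.arctan2(np.hypot(p[0],p[1]),p[2]); u=p[:2]/np.hypot(p[0],p[1])*th*c["mtx"][0,0]; return u+c["mtx"][:2,2]
for X in [(389,-245,88),(481,-201,70),(467.5,-125.5,70)]: print(X,fe(np.array(X,float)))
E
```

```text
[ 388.97732433 -243.8693833   159.94513109] [-1.79988332e+02 -5.52760703e-02  9.00490461e+01]
(389, -245, 88) [281.49122548 227.04340313]
(481, -201, 70) [396.87132833 167.02945579]
(467.5, -125.5, 70) [384.17839376  70.99431454]
```

View pics/w1.png

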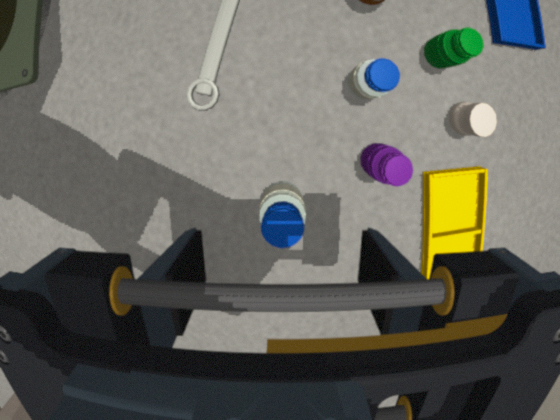

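The wrist view shows blue_large's cap at (282,227), against (281,227) predicted. blue_small's cap is at (382,74), also as measured. I'll descend and grasp.

{"fn": "send_rows", "kwargs": {
  "deltas": [
    [[-0.002,0,0.02],[0,0,0]],
    [[0,0,0.04],[0,0,0]],
    [[0,0,0.04],[0,0,0]],
    [[0,0,0.04],[0,0,0]],
    [[0,0,0.03],[0,0,0]],
    [[0,0,0.03],[0,0,0]],
    [[0,0,0.02],[0,0,0]],
    [[0,0,0.02],[0,0,0]],
    [[0,0,0.01],[0,0,0]],
    [[0,0,0],[0,0,0]]
  ]
}}

```text
time_s: 5.7
ee_pos: [388.9, -245.5, 34.4]
ee_rot: [-180.0, -0.0, 90.0]
force: [1.0, -0.7, -0.0]
gripper_width: 91.2
gripper_force: 0.0
```

{"fn": "send_rows", "kwargs": {
  "deltas": [
    [[0,0,0],[0,0,0]],
    [[0,0,0],[0,0,0]],
    [[0,0,0],[0,0,0]],
    [[0,0,0],[0,0,0]],
    [[0,0,0],[0,0,0]],
    [[0,0,0],[0,0,0]],
    [[0,0,0],[0,0,0]],
    [[0,0,0],[0,0,0]],
    [[0,0,0],[0,0,0]],
    [[0,0,0],[0,0,0]]
  ],
  "grip": 1,
  "grip_force": 15
}}

```text
time_s: 6.7
ee_pos: [389.2, -245.9, 35.0]
ee_rot: [180.0, 0.0, 90.0]
force: [0.3, 0.6, 0.7]
gripper_width: 40.1
gripper_force: 15.0
```

{"fn": "send_rows", "kwargs": {
  "deltas": [
    [[0,0,-0.01],[0,0,0]],
    [[0,0,-0.02],[0,0,0]],
    [[0,0,-0.03],[0,0,0]],
    [[0,0,-0.03],[0,0,0]],
    [[0,0,-0.03],[0,0,0]],
    [[0,0,-0.03],[0,0,0]],
    [[0,0,-0.03],[0,0,0]],
    [[0,0,-0.03],[0,0,0]],
    [[0,0,-0.03],[0,0,0]],
    [[0,0,-0.01],[0,0,0]]
  ]
}}

```text
time_s: 7.7
ee_pos: [389.7, -246.2, 161.9]
ee_rot: [179.8, 0.1, 90.0]
force: [0.8, -0.3, -1.6]
gripper_width: 39.5
gripper_force: 15.0
```

{"fn": "send_rows", "kwargs": {
  "deltas": [
    [[0.025,0.03,0],[0,0,0]],
    [[0.048,0.057,0],[0,0,0]],
    [[0.048,0.057,0],[0,0,0]],
    [[0.048,0.057,0],[0,0,0]],
    [[0.048,0.057,0],[0,0,0]],
    [[0.048,0.057,0],[0,0,0]],
    [[0.048,0.057,0],[0,0,0]],
    [[0.048,0.057,0],[0,0,0]],
    [[0.048,0.057,0],[0,0,0]],
    [[0.037,0.048,0],[0,0,0]]
  ]
}}

```text
time_s: 8.7
ee_pos: [657.0, -21.1, 159.4]
ee_rot: [-180.0, -0.0, 90.1]
force: [0.6, -1.1, -0.9]
gripper_width: 39.6
gripper_force: 15.0
```

{"fn": "send_rows", "kwargs": {
  "deltas": [
    [[0,0,0],[0,0,0]],
    [[0,0,0],[0,0,0]],
    [[0,0,0],[0,0,0]]
  ]
}}

```text
time_s: 9.0
ee_pos: [655.1, -23.4, 159.5]
ee_rot: [-179.9, 0.0, 90.0]
force: [-0.6, -1.1, -1.1]
gripper_width: 39.7
gripper_force: 15.0
```

```bash
python3 - <<'E'
from h import *
s=state(); print(s["ee_pos"],s["ee_rot"],s["gripper_width"])
vis=[]
for n,(x,y,w,h) in dict(scene=(270,110,180,210),side=(210,110,180,180)).items():
    v=grab_frame(n)[:,:,::-1][y:y+h,x:x+w]; vis.append(cv2.resize(v,(400,480)))
cv2.imwrite("pics/p1.png",np.hstack(vis))
E
```

```text
[655.07318571 -23.37419538 159.53487646] [-1.79900255e+02  1.05815914e-02  8.99755095e+01] 39.65243595127823
```

View pics/p1.png

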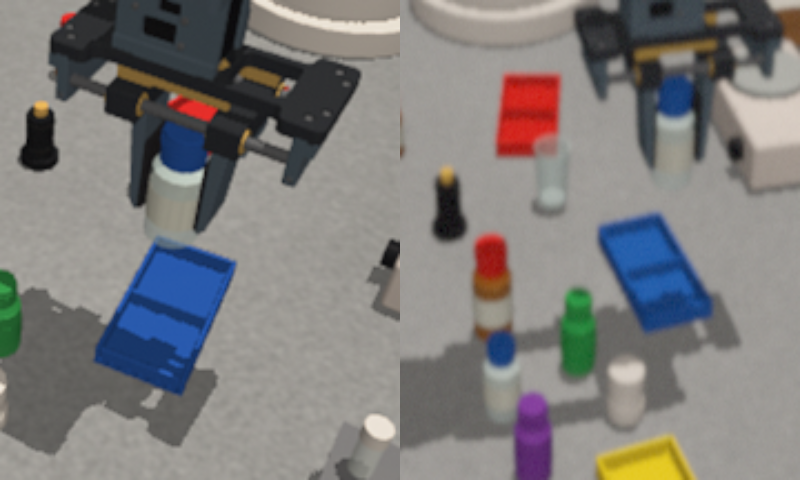

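Both crops show blue_large held upright above the blue tray, with the other objects undisturbed. I'll lower it.

{"fn": "send_rows", "kwargs": {
  "deltas": [
    [[0,0,0.02],[0,0,0]],
    [[0,0,0.04],[0,0,0]],
    [[0,0,0.04],[0,0,0]],
    [[0,0,0.04],[0,0,0]],
    [[0,0,0.03],[0,0,0]],
    [[0,0,0.03],[0,0,0]],
    [[0,0,0.02],[0,0,0]],
    [[0,0,0.01],[0,0,0]],
    [[0,0,0.006],[0,0,0]],
    [[0,0,0],[0,0,0]]
  ]
}}

```text
time_s: 10.1
ee_pos: [656.2, -22.9, 42.0]
ee_rot: [180.0, -0.0, 90.0]
force: [0.3, -0.4, -1.6]
gripper_width: 39.7
gripper_force: 15.0
```

{"fn": "send_rows", "kwargs": {
  "deltas": [
    [[0,0,0.002],[0,0,0]],
    [[0,0,0.002],[0,0,0]],
    [[0,0,0],[0,0,0]],
    [[0,0,0],[0,0,0]]
  ]
}}

```text
time_s: 10.5
ee_pos: [656.3, -22.8, 40.2]
ee_rot: [180.0, -0.0, 90.0]
force: [-0.1, -0.0, -1.3]
gripper_width: 39.6
gripper_force: 15.0
```

{"fn": "send_rows", "kwargs": {
  "deltas": [
    [[0,0,0.002],[0,0,0]],
    [[0,0,0],[0,0,0]],
    [[0,0,0],[0,0,0]]
  ]
}}

```text
time_s: 10.8
ee_pos: [656.3, -22.8, 39.0]
ee_rot: [180.0, -0.0, 90.0]
force: [-0.0, 0.0, -0.9]
gripper_width: 40.0
gripper_force: 15.0
```

{"fn": "send_rows", "kwargs": {
  "deltas": [
    [[0,0,0.001],[0,0,0]],
    [[0,0,0.001],[0,0,0]],
    [[0,0,0],[0,0,0]],
    [[0,0,0],[0,0,0]]
  ]
}}

```text
time_s: 11.2
ee_pos: [656.3, -22.8, 39.0]
ee_rot: [180.0, -0.0, 90.0]
force: [-1.9, 0.2, 5.6]
gripper_width: 39.9
gripper_force: 15.0
```

{"fn": "send_rows", "kwargs": {
  "deltas": [
    [[0,0,0],[0,0,0]],
    [[0,0,0],[0,0,0]],
    [[0,0,0],[0,0,0]],
    [[0,0,0],[0,0,0]],
    [[0,0,0],[0,0,0]]
  ],
  "grip": 0.2
}}

```text
time_s: 11.7
ee_pos: [656.1, -22.8, 37.7]
ee_rot: [-180.0, -0.0, 90.0]
force: [-0.1, 0.4, 0.2]
gripper_width: 72.5
gripper_force: 0.0
```

{"fn": "send_rows", "kwargs": {
  "deltas": [
    [[0,0,-0.01],[0,0,0]],
    [[0,0,-0.02],[0,0,0]],
    [[0,0,-0.03],[0,0,0]],
    [[0,0,-0.03],[0,0,0]],
    [[0,0,-0.03],[0,0,0]],
    [[0,0,-0.03],[0,0,0]],
    [[0,0,-0.03],[0,0,0]],
    [[0,0,-0.03],[0,0,0]],
    [[0,0,-0.03],[0,0,0]],
    [[0,0,-0.004],[0,0,0]]
  ]
}}

```text
time_s: 12.7
ee_pos: [657.5, -22.9, 163.1]
ee_rot: [179.7, 0.0, 90.0]
force: [-0.1, 0.8, 0.4]
gripper_width: 72.9
gripper_force: 0.0
```

{"fn": "send_rows", "kwargs": {
  "deltas": [
    [[-0.015,-0.027,0],[0,0,0]],
    [[-0.027,-0.05,0],[0,0,0]],
    [[-0.027,-0.05,0],[0,0,0]],
    [[-0.027,-0.05,0],[0,0,0]],
    [[-0.027,-0.05,0],[0,0,0]],
    [[-0.027,-0.05,0],[0,0,0]],
    [[-0.027,-0.05,0],[0,0,0]],
    [[-0.028,-0.05,0],[0,0,0]],
    [[0,0,0],[0,0,0]],
    [[0,0,0],[0,0,0]]
  ]
}}

```text
time_s: 13.7
ee_pos: [467.7, -125.5, 160.2]
ee_rot: [179.9, -0.0, 89.9]
force: [-0.6, -0.4, 0.1]
gripper_width: 72.9
gripper_force: 0.0
```

{"fn": "send_rows", "kwargs": {
  "deltas": [
    [[0,0,0.02],[0,0,0]],
    [[0,0,0.04],[0,0,0]],
    [[0,0,0.04],[0,0,0]],
    [[0,0,0.04],[0,0,0]],
    [[0,0,0.03],[0,0,0]],
    [[0,0,0.03],[0,0,0]],
    [[0,0,0.02],[0,0,0]],
    [[0,0,0.02],[0,0,0]],
    [[0,0,0.014],[0,0,0]],
    [[0,0,0],[0,0,0]]
  ]
}}

```text
time_s: 14.7
ee_pos: [467.3, -125.1, 32.0]
ee_rot: [-179.9, -0.0, 90.0]
force: [0.2, 0.2, 0.5]
gripper_width: 73.0
gripper_force: 0.0
```

{"fn": "send_rows", "kwargs": {
  "deltas": [
    [[0,0,0],[0,0,0]],
    [[0,0,0],[0,0,0]],
    [[0,0,0],[0,0,0]],
    [[0,0,0],[0,0,0]],
    [[0,0,0],[0,0,0]],
    [[0,0,0],[0,0,0]],
    [[0,0,0],[0,0,0]],
    [[0,0,0],[0,0,0]],
    [[0,0,0],[0,0,0]],
    [[0,0,0],[0,0,0]]
  ],
  "grip": 1,
  "grip_force": 12
}}

```text
time_s: 15.7
ee_pos: [467.8, -125.4, 33.1]
ee_rot: [180.0, 0.0, 90.0]
force: [-0.4, -1.0, 4.3]
gripper_width: 33.6
gripper_force: 12.0
```

{"fn": "send_rows", "kwargs": {
  "deltas": [
    [[0,0,-0.01],[0,0,0]],
    [[0,0,-0.02],[0,0,0]],
    [[0,0,-0.03],[0,0,0]],
    [[0,0,-0.03],[0,0,0]],
    [[0,0,-0.03],[0,0,0]],
    [[0,0,-0.03],[0,0,0]],
    [[0,0,-0.03],[0,0,0]],
    [[0,0,-0.03],[0,0,0]],
    [[0,0,-0.03],[0,0,0]],
    [[0,0,-0.014],[0,0,0]]
  ]
}}

```text
time_s: 16.7
ee_pos: [468.2, -125.5, 161.7]
ee_rot: [179.9, 0.0, 90.0]
force: [0.2, 0.3, -1.2]
gripper_width: 33.8
gripper_force: 12.0
```

{"fn": "send_rows", "kwargs": {
  "deltas": [
    [[0.03,0.028,0],[0,0,0]],
    [[0.045,0.048,0],[0,0,0]],
    [[0.045,0.048,0],[0,0,0]],
    [[0.045,0.048,0],[0,0,0]],
    [[0.045,0.048,0],[0,0,0]],
    [[0.045,0.048,0],[0,0,0]],
    [[0.045,0.048,0],[0,0,0]],
    [[0.045,0.048,0],[0,0,0]],
    [[0,0,0],[0,0,0]],
    [[0,0,0],[0,0,0]]
  ]
}}

```text
time_s: 17.7
ee_pos: [649.2, 47.5, 159.2]
ee_rot: [-179.9, 0.0, 90.1]
force: [0.3, 0.4, -0.5]
gripper_width: 33.9
gripper_force: 12.0
```

{"fn": "send_rows", "kwargs": {
  "deltas": [
    [[0,0,0.02],[0,0,0]],
    [[0,0,0.04],[0,0,0]],
    [[0,0,0.04],[0,0,0]],
    [[0,0,0.04],[0,0,0]],
    [[0,0,0.03],[0,0,0]],
    [[0,0,0.03],[0,0,0]],
    [[0,0,0.02],[0,0,0]],
    [[0,0,0.01],[0,0,0]],
    [[0,0,0.01],[0,0,0]],
    [[0,0,0],[0,0,0]]
  ]
}}

```text
time_s: 18.7
ee_pos: [649.4, 47.0, 39.7]
ee_rot: [-180.0, -0.0, 90.0]
force: [-0.0, 0.5, -0.2]
gripper_width: 33.4
gripper_force: 12.0
```

{"fn": "send_rows", "kwargs": {
  "deltas": [
    [[0,0,0.002],[0,0,0]],
    [[0,0,0.002],[0,0,0]],
    [[0,0,0],[0,0,0]],
    [[0,0,0],[0,0,0]]
  ]
}}

```text
time_s: 19.1
ee_pos: [649.8, 47.2, 38.2]
ee_rot: [180.0, -0.0, 90.0]
force: [0.3, 0.0, -0.5]
gripper_width: 34.0
gripper_force: 12.0
```

{"fn": "send_rows", "kwargs": {
  "deltas": [
    [[0,0,0.002],[0,0,0]],
    [[0,0,0],[0,0,0]],
    [[0,0,0],[0,0,0]]
  ]
}}

```text
time_s: 19.4
ee_pos: [649.9, 47.2, 37.2]
ee_rot: [180.0, -0.0, 90.0]
force: [0.2, 0.5, 1.4]
gripper_width: 33.7
gripper_force: 12.0
```

{"fn": "send_rows", "kwargs": {
  "deltas": [
    [[0,0,0],[0,0,0]],
    [[0,0,0],[0,0,0]],
    [[0,0,0],[0,0,0]],
    [[0,0,0],[0,0,0]],
    [[0,0,0],[0,0,0]]
  ],
  "grip": 0.2
}}

```text
time_s: 19.9
ee_pos: [649.6, 47.2, 36.9]
ee_rot: [-180.0, -0.0, 90.0]
force: [-0.1, -0.4, 0.4]
gripper_width: 70.7
gripper_force: 0.0
```

{"fn": "send_rows", "kwargs": {
  "deltas": [
    [[0,0,-0.01],[0,0,0]],
    [[0,0,-0.02],[0,0,0]],
    [[0,0,-0.03],[0,0,0]],
    [[0,0,-0.03],[0,0,0]],
    [[0,0,-0.03],[0,0,0]],
    [[0,0,-0.03],[0,0,0]],
    [[0,0,-0.03],[0,0,0]],
    [[0,0,-0.03],[0,0,0]],
    [[0,0,-0.03],[0,0,0]],
    [[0,0,-0.006],[0,0,0]]
  ]
}}

```text
time_s: 20.9
ee_pos: [650.9, 47.3, 163.0]
ee_rot: [179.7, -0.0, 90.0]
force: [0.5, 0.3, -0.7]
gripper_width: 73.0
gripper_force: 0.0
```

{"fn": "send_rows", "kwargs": {
  "deltas": [
    [[-0.015,-0.027,0],[0,0,0]],
    [[-0.018,-0.046,0],[0,0,0]],
    [[-0.018,-0.046,0],[0,0,0]],
    [[-0.018,-0.046,0],[0,0,0]],
    [[-0.018,-0.046,0],[0,0,0]],
    [[-0.018,-0.046,0],[0,0,0]],
    [[-0.018,-0.046,0],[0,0,0]],
    [[-0.018,-0.046,0],[0,0,0]],
    [[0,0,0],[0,0,0]],
    [[0,0,0],[0,0,0]]
  ]
}}

```text
time_s: 21.9
ee_pos: [475.5, -23.3, 160.3]
ee_rot: [179.9, -0.0, 90.0]
force: [-0.1, 0.1, -0.3]
gripper_width: 73.0
gripper_force: 0.0
```

```bash
python3 - <<'E'
from h import *
s=state(); print(s["ee_pos"],s["ee_rot"],s["gripper_width"])
v=grab_frame("side")[:,:,::-1][110:300,180:380]; w=grab_frame("wrist")[:,:,::-1][:300]
cv2.imwrite("pics/p2.png",np.hstack([cv2.resize(v,(315,300)),w[:,100:]]))
c=calibration("wrist")
def fe(X):
    p=c["R"]@X+c["t"]; th=np.arctan2(np.hypot(p[0],p[1]),p[2]); u=p[:2]/np.hypot(p[0],p[1])*th*c["mtx"][0,0]; return u+c["mtx"][:2,2]
for X in [(475,-23.5,88),(452,135,65),(399,289,70)]: print(X,fe(np.array(X,float))+[215,0])
E
```

```text
[475.51746219 -23.34045618 160.29557487] [ 1.79912390e+02 -1.21916292e-02  8.99657291e+01] 73.03805716366239
(475, -23.5, 88) [494.6236072  225.53473989]
(452, 135, 65) [465.17188552  18.50318893]
(399, 289, 70) [ 409.58357354 -122.99671892]
```

View pics/p2.png

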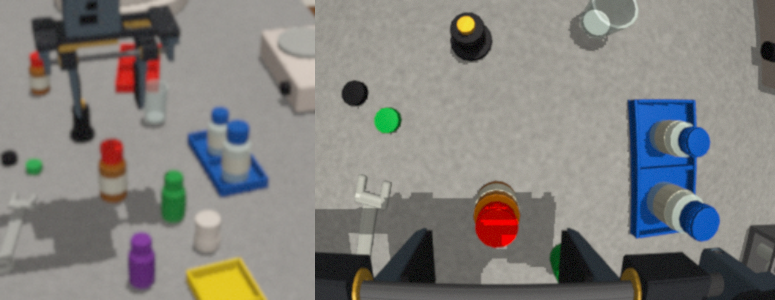

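The side crop and wrist view show both blue bottles standing in separate bays of the blue tray. red_large's cap is at (497,225), as predicted. I'll grasp it.

{"fn": "send_rows", "kwargs": {
  "deltas": [
    [[0,0,0.02],[0,0,0]],
    [[0,0.002,0.04],[0,0,0]],
    [[0,0,0.04],[0,0,0]],
    [[0,0,0.04],[0,0,0]],
    [[0,0,0.03],[0,0,0]],
    [[0,0,0.03],[0,0,0]],
    [[0,0,0.02],[0,0,0]],
    [[0,0,0.02],[0,0,0]],
    [[0,0,0.01],[0,0,0]],
    [[0,0,0],[0,0,0]]
  ]
}}

```text
time_s: 23.0
ee_pos: [475.9, -23.2, 34.3]
ee_rot: [-179.9, -0.0, 90.0]
force: [-0.4, 0.3, 0.4]
gripper_width: 73.2
gripper_force: 0.0
```

{"fn": "send_rows", "kwargs": {
  "deltas": [
    [[0,0,0],[0,0,0]],
    [[0,0,0],[0,0,0]],
    [[0,0,0],[0,0,0]],
    [[0,0,0],[0,0,0]],
    [[0,0,0],[0,0,0]],
    [[0,0,0],[0,0,0]],
    [[0,0,0],[0,0,0]],
    [[0,0,0],[0,0,0]],
    [[0,0,0],[0,0,0]],
    [[0,0,0],[0,0,0]]
  ],
  "grip": 1,
  "grip_force": 15
}}

```text
time_s: 24.0
ee_pos: [476.3, -23.3, 35.2]
ee_rot: [180.0, -0.0, 90.0]
force: [-0.4, -0.1, 6.2]
gripper_width: 39.6
gripper_force: 15.0
```

{"fn": "send_rows", "kwargs": {
  "deltas": [
    [[0,0,-0.01],[0,0,0]],
    [[0,0,-0.02],[0,0,0]],
    [[0,0,-0.03],[0,0,0]],
    [[0,0,-0.03],[0,0,0]],
    [[0,0,-0.03],[0,0,0]],
    [[0,0,-0.03],[0,0,0]],
    [[0,0,-0.03],[0,0,0]],
    [[0,0,-0.03],[0,0,0]],
    [[0,0,-0.03],[0,0,0]],
    [[0,0,-0.01],[0,0,0]]
  ]
}}

```text
time_s: 25.0
ee_pos: [476.9, -23.4, 161.6]
ee_rot: [179.8, 0.0, 90.0]
force: [0.6, -0.0, -1.1]
gripper_width: 39.8
gripper_force: 15.0
```

{"fn": "send_rows", "kwargs": {
  "deltas": [
    [[0.03,0.012,0],[0,0,0]],
    [[0.045,0.0135,0],[0,0,0]],
    [[0.045,0.0135,0],[0,0,0]],
    [[0.045,0.0135,0],[0,0,0]],
    [[0.045,0.0135,0],[0,0,0]],
    [[0.045,0.0135,0],[0,0,0]],
    [[0.045,0.0135,0],[0,0,0]],
    [[0.045,0.0135,0],[0,0,0]],
    [[0.045,0.0135,0],[0,0,0]],
    [[0.045,0.0135,0],[0,0,0]]
  ]
}}

```text
time_s: 26.0
ee_pos: [542.6, 195.0, 159.4]
ee_rot: [-179.9, 0.0, 90.0]
force: [0.1, -0.7, -1.3]
gripper_width: 39.7
gripper_force: 15.0
```

{"fn": "send_rows", "kwargs": {
  "deltas": [
    [[0.045,0.0135,0],[0,0,0]],
    [[0.045,0.0135,0],[0,0,0]],
    [[0.045,0.0135,0],[0,0,0]],
    [[0.03,0.014,0],[0,0,0]],
    [[0,0,0],[0,0,0]],
    [[0,0,0],[0,0,0]]
  ]
}}

```text
time_s: 26.6
ee_pos: [569.5, 276.3, 159.2]
ee_rot: [-179.9, 0.1, 90.0]
force: [0.3, -0.5, -1.2]
gripper_width: 39.6
gripper_force: 15.0
```

```bash
python3 - <<'E'
from h import *
s=state(); print(s["ee_pos"],s["ee_rot"],s["gripper_width"])
w=grab_frame("wrist")[:,:,::-1].copy()
c=calibration("wrist")
def fe(X):
    p=c["R"]@X+c["t"]; th=np.arctan2(np.hypot(p[0],p[1]),p[2]); u=p[:2]/np.hypot(p[0],p[1])*th*c["mtx"][0,0]; return u+c["mtx"][:2,2]
R=Ro.from_euler("z",-.22).as_matrix()
for X in TR@R.T+[576.5,312,0]: cv2.circle(w,tuple(np.round(fe(X)).astype(int).tolist()),2,(255,255,0),-1)
for y in(-35,35): cv2.circle(w,tuple(np.round(fe(R@[0,y,4]+[576.5,312,0])).astype(int).tolist()),2,(0,255,0),-1)
cv2.imwrite("pics/p3.png",w)
E
```

```text
[569.51872995 276.31037898 159.19934298] [-1.79901485e+02  6.67080169e-02  9.00313173e+01] 39.57738491936185
```

View pics/p3.png

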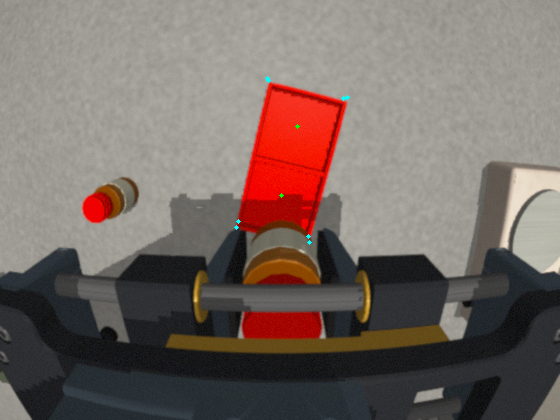

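The wrist view shows the tray corners matching the fit to within about 3 mm, with the far corner at (270,84). red_small stands on the left at (98,207). I'll lower into the near bay.

{"fn": "send_rows", "kwargs": {
  "deltas": [
    [[0,0,0.02],[0,0,0]],
    [[0,0,0.04],[0,0,0]],
    [[0,0,0.04],[0,0,0]],
    [[0,0,0.04],[0,0,0]],
    [[0,0,0.03],[0,0,0]],
    [[0,0,0.03],[0,0,0]],
    [[0,0,0.02],[0,0,0]],
    [[0,0,0.01],[0,0,0]],
    [[0,0,0.006],[0,0,0]],
    [[0,0,0],[0,0,0]]
  ]
}}

```text
time_s: 27.65
ee_pos: [570.2, 276.6, 42.0]
ee_rot: [180.0, -0.0, 90.0]
force: [0.3, -0.4, -0.6]
gripper_width: 39.7
gripper_force: 15.0
```

{"fn": "send_rows", "kwargs": {
  "deltas": [
    [[0,0,0.002],[0,0,0]],
    [[0,0,0.002],[0,0,0]],
    [[0,0,0.001],[0,0,0]],
    [[0,0,0],[0,0,0]],
    [[0,0,0],[0,0,0]]
  ]
}}

```text
time_s: 28.15
ee_pos: [570.2, 276.7, 39.6]
ee_rot: [180.0, -0.0, 90.0]
force: [0.3, 0.4, -2.8]
gripper_width: 39.5
gripper_force: 15.0
```

{"fn": "send_rows", "kwargs": {
  "deltas": [
    [[0,0,0.001],[0,0,0]],
    [[0,0,0],[0,0,0]],
    [[0,0,0],[0,0,0]]
  ]
}}

```text
time_s: 28.45
ee_pos: [570.3, 276.8, 39.3]
ee_rot: [180.0, -0.0, 90.0]
force: [-0.3, -0.8, 0.8]
gripper_width: 39.6
gripper_force: 15.0
```

{"fn": "send_rows", "kwargs": {
  "deltas": [
    [[0,0,0.001],[0,0,0]],
    [[0,0,0],[0,0,0]],
    [[0,0,0],[0,0,0]]
  ]
}}

```text
time_s: 28.75
ee_pos: [570.3, 276.8, 39.3]
ee_rot: [180.0, -0.0, 90.0]
force: [-1.7, -0.2, 5.2]
gripper_width: 39.8
gripper_force: 15.0
```

{"fn": "send_rows", "kwargs": {
  "deltas": [
    [[0,0,0],[0,0,0]],
    [[0,0,0],[0,0,0]],
    [[0,0,0],[0,0,0]],
    [[0,0,0],[0,0,0]],
    [[0,0,0],[0,0,0]]
  ],
  "grip": 0.2
}}

```text
time_s: 29.25
ee_pos: [570.1, 276.7, 38.3]
ee_rot: [-180.0, -0.0, 90.0]
force: [0.6, 0.4, -0.1]
gripper_width: 72.7
gripper_force: 0.0
```

{"fn": "send_rows", "kwargs": {
  "deltas": [
    [[0,0,-0.01],[0,0,0]],
    [[0,0,-0.02],[0,0,0]],
    [[0,0,-0.03],[0,0,0]],
    [[0,0,-0.03],[0,0,0]],
    [[0,0,-0.03],[0,0,0]],
    [[0,0,-0.03],[0,0,0]],
    [[0,0,-0.03],[0,0,0]],
    [[0,0,-0.03],[0,0,0]],
    [[0,0,-0.03],[0,0,0]],
    [[0,0,-0.003],[0,0,0]]
  ]
}}

```text
time_s: 30.25
ee_pos: [571.4, 277.3, 163.1]
ee_rot: [179.7, -0.1, 90.0]
force: [0.0, 1.4, -0.3]
gripper_width: 72.9
gripper_force: 0.0
```

{"fn": "send_rows", "kwargs": {
  "deltas": [
    [[0.004,-0.02,0],[0,0,0]],
    [[0.003,-0.046,0],[0,0,0]],
    [[0.003,-0.046,0],[0,0,0]],
    [[0.003,-0.046,0],[0,0,0]],
    [[0.003,-0.046,0],[0,0,0]],
    [[0.003,-0.046,0],[0,0,0]],
    [[0.003,-0.046,0],[0,0,0]],
    [[0.003,-0.046,0],[0,0,0]],
    [[0,0,0],[0,0,0]],
    [[0,0,0],[0,0,0]]
  ]
}}

```text
time_s: 31.25
ee_pos: [398.7, 289.2, 159.7]
ee_rot: [180.0, 0.0, 90.1]
force: [-0.2, 0.6, -0.3]
gripper_width: 72.5
gripper_force: 0.0
```

{"fn": "send_rows", "kwargs": {
  "deltas": [
    [[0,0,0.02],[0,0,0]],
    [[0,0,0.04],[0,0,0]],
    [[0,0,0.04],[0,0,0]],
    [[0,0,0.04],[0,0,0]],
    [[0,0,0.03],[0,0,0]],
    [[0,0,0.03],[0,0,0]],
    [[0,0,0.02],[0,0,0]],
    [[0,0,0.02],[0,0,0]],
    [[0,0,0.014],[0,0,0]],
    [[0,0,0],[0,0,0]]
  ]
}}

```text
time_s: 32.25
ee_pos: [398.9, 288.9, 32.0]
ee_rot: [-179.9, 0.0, 90.0]
force: [-0.7, -0.6, 0.5]
gripper_width: 73.1
gripper_force: 0.0
```

{"fn": "send_rows", "kwargs": {
  "deltas": [
    [[0,0,0],[0,0,0]],
    [[0,0,0],[0,0,0]],
    [[0,0,0],[0,0,0]],
    [[0,0,0],[0,0,0]],
    [[0,0,0],[0,0,0]],
    [[0,0,0],[0,0,0]],
    [[0,0,0],[0,0,0]],
    [[0,0,0],[0,0,0]],
    [[0,0,0],[0,0,0]],
    [[0,0,0],[0,0,0]]
  ],
  "grip": 1,
  "grip_force": 12
}}

```text
time_s: 33.25
ee_pos: [399.3, 289.3, 33.2]
ee_rot: [180.0, -0.0, 90.0]
force: [-1.0, -0.4, 2.2]
gripper_width: 33.7
gripper_force: 12.0
```

{"fn": "send_rows", "kwargs": {
  "deltas": [
    [[0,0,-0.01],[0,0,0]],
    [[0,0,-0.02],[0,0,0]],
    [[0,0,-0.03],[0,0,0]],
    [[0,0,-0.03],[0,0,0]],
    [[0,0,-0.03],[0,0,0]],
    [[0,0,-0.03],[0,0,0]],
    [[0,0,-0.03],[0,0,0]],
    [[0,0,-0.03],[0,0,0]],
    [[0,0,-0.03],[0,0,0]],
    [[0,0,-0.014],[0,0,0]]
  ]
}}

```text
time_s: 34.25
ee_pos: [399.6, 289.5, 161.7]
ee_rot: [179.9, -0.1, 90.0]
force: [0.2, -0.4, -0.6]
gripper_width: 33.5
gripper_force: 12.0
```

{"fn": "send_rows", "kwargs": {
  "deltas": [
    [[0.013,0.03,0],[0,0,0]],
    [[0.014,0.048,0],[0,0,0]],
    [[0.014,0.048,0],[0,0,0]],
    [[0.014,0.048,0],[0,0,0]],
    [[0.014,0.048,0],[0,0,0]],
    [[0.014,0.048,0],[0,0,0]],
    [[0.014,0.048,0],[0,0,0]],
    [[0.013,0.05,0],[0,0,0]],
    [[0,0,0],[0,0,0]],
    [[0,0,0],[0,0,0]]
  ]
}}

```text
time_s: 35.25
ee_pos: [582.7, 343.9, 159.2]
ee_rot: [-179.9, 0.0, 90.0]
force: [-0.0, 0.7, -1.4]
gripper_width: 33.7
gripper_force: 12.0
```

{"fn": "send_rows", "kwargs": {
  "deltas": [
    [[0,0,0.02],[0,0,0]],
    [[0,0,0.04],[0,0,0]],
    [[0,0,0.04],[0,0,0]],
    [[0,0,0.04],[0,0,0]],
    [[0,0,0.03],[0,0,0]],
    [[0,0,0.03],[0,0,0]],
    [[0,0,0.02],[0,0,0]],
    [[0,0,0.01],[0,0,0]],
    [[0,0,0.01],[0,0,0]],
    [[0,0,0],[0,0,0]]
  ]
}}

```text
time_s: 36.25
ee_pos: [583.1, 344.2, 39.7]
ee_rot: [-180.0, 0.0, 90.0]
force: [0.6, -0.7, -0.9]
gripper_width: 33.6
gripper_force: 12.0
```

{"fn": "send_rows", "kwargs": {
  "deltas": [
    [[0,0,0.002],[0,0,0]],
    [[0,0,0.002],[0,0,0]],
    [[0,0,0.001],[0,0,0]],
    [[0,0,0],[0,0,0]],
    [[0,0,0],[0,0,0]]
  ]
}}

```text
time_s: 36.75
ee_pos: [583.2, 344.2, 37.6]
ee_rot: [180.0, -0.0, 90.0]
force: [0.6, -0.2, -0.2]
gripper_width: 33.5
gripper_force: 12.0
```

{"fn": "send_rows", "kwargs": {
  "deltas": [
    [[0,0,0.001],[0,0,0]],
    [[0,0,0],[0,0,0]],
    [[0,0,0],[0,0,0]]
  ]
}}

```text
time_s: 37.05
ee_pos: [583.3, 344.2, 37.2]
ee_rot: [180.0, -0.0, 90.0]
force: [-1.3, -0.9, 0.7]
gripper_width: 33.6
gripper_force: 12.0
```

{"fn": "send_rows", "kwargs": {
  "deltas": [
    [[0,0,0.001],[0,0,0]],
    [[0,0,0],[0,0,0]],
    [[0,0,0],[0,0,0]]
  ]
}}

```text
time_s: 37.35
ee_pos: [583.3, 344.3, 37.2]
ee_rot: [180.0, -0.0, 90.0]
force: [-1.0, -1.3, 5.4]
gripper_width: 33.6
gripper_force: 12.0
```

{"fn": "send_rows", "kwargs": {
  "deltas": [
    [[0,0,0],[0,0,0]],
    [[0,0,0],[0,0,0]],
    [[0,0,0],[0,0,0]],
    [[0,0,0],[0,0,0]],
    [[0,0,0],[0,0,0]]
  ],
  "grip": 0.2
}}

```text
time_s: 37.85
ee_pos: [583.1, 344.2, 36.2]
ee_rot: [-180.0, 0.0, 90.0]
force: [-0.4, -0.3, -0.4]
gripper_width: 70.4
gripper_force: 0.0
```

{"fn": "send_rows", "kwargs": {
  "deltas": [
    [[0,0,-0.01],[0,0,0]],
    [[0,0,-0.02],[0,0,0]],
    [[0,0,-0.03],[0,0,0]],
    [[0,0,-0.03],[0,0,0]],
    [[0,0,-0.03],[0,0,0]],
    [[0,0,-0.03],[0,0,0]],
    [[0,0,-0.03],[0,0,0]],
    [[0,0,-0.03],[0,0,0]],
    [[0,0,-0.03],[0,0,0]],
    [[0,0,-0.007],[0,0,0]]
  ]
}}

```text
time_s: 38.85
ee_pos: [584.3, 344.9, 163.7]
ee_rot: [179.7, -0.2, 90.0]
force: [0.1, -0.4, 0.9]
gripper_width: 72.8
gripper_force: 0.0
```

{"fn": "send_rows", "kwargs": {
  "deltas": [
    [[-0.035,-0.024,0],[0,0,0]],
    [[-0.055,-0.034,0],[0,0,0]],
    [[-0.055,-0.034,0],[0,0,0]],
    [[-0.055,-0.034,0],[0,0,0]],
    [[-0.055,-0.034,0],[0,0,0]],
    [[-0.055,-0.034,0],[0,0,0]],
    [[-0.055,-0.034,0],[0,0,0]],
    [[-0.055,-0.034,0],[0,0,0]],
    [[0,0,0],[0,0,0]],
    [[0,0,0],[0,0,0]]
  ]
}}

```text
time_s: 39.85
ee_pos: [452.4, 134.1, 160.6]
ee_rot: [179.9, -0.0, 89.9]
force: [-0.3, 1.2, -0.8]
gripper_width: 72.7
gripper_force: 0.0
```

```bash
python3 - <<'E'
from h import *
s=state(); print(s["ee_pos"],s["ee_rot"],s["gripper_width"])
v=grab_frame("side")[:,:,::-1][110:300,180:380]; w=grab_frame("wrist")[:,:,::-1][:300]
cv2.imwrite("pics/p4.png",np.hstack([cv2.resize(v,(315,300)),w[:,100:]]))
c=calibration("wrist")
def fe(X):
    p=c["R"]@X+c["t"]; th=np.arctan2(np.hypot(p[0],p[1]),p[2]); u=p[:2]/np.hypot(p[0],p[1])*th*c["mtx"][0,0]; return u+c["mtx"][:2,2]
for X in [(452,134.5,65),(574,162,60)]: print(X,fe(np.array(X,float))+[215,0])
E
```

```text
[452.42763777 134.09039839 160.6106781 ] [ 1.79901691e+02 -4.90582114e-02  8.99325996e+01] 72.70625317380593
(452, 134.5, 65) [495.09025258 216.19221343]
(574, 162, 60) [636.96365187 183.70012875]
```

View pics/p4.png

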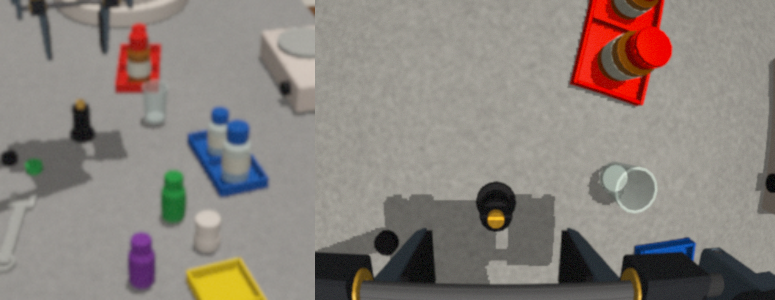

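The side crop and wrist view show red_large standing in its bay, the beaker untouched at (630,190), and the fitting's nipple at (496,217) as predicted. I'll grasp the fitting.

{"fn": "send_rows", "kwargs": {
  "deltas": [
    [[0,0,0.02],[0,0,0]],
    [[0,0,0.04],[0,0,0]],
    [[0,0,0.04],[0,0,0]],
    [[0,0,0.04],[0,0,0]],
    [[0,0,0.03],[0,0,0]],
    [[0,0,0.03],[0,0,0]],
    [[0,0,0.02],[0,0,0]],
    [[0,0,0.02],[0,0,0]],
    [[0,0,0.014],[0,0,0]],
    [[0,0,0],[0,0,0]]
  ]
}}

```text
time_s: 40.95
ee_pos: [451.7, 134.2, 32.1]
ee_rot: [-179.9, 0.0, 90.0]
force: [-0.3, 0.6, -0.6]
gripper_width: 73.2
gripper_force: 0.0
```

{"fn": "send_rows", "kwargs": {
  "deltas": [
    [[0,0,0],[0,0,0]],
    [[0,0,0],[0,0,0]],
    [[0,0,0],[0,0,0]],
    [[0,0,0],[0,0,0]],
    [[0,0,0],[0,0,0]],
    [[0,0,0],[0,0,0]],
    [[0,0,0],[0,0,0]],
    [[0,0,0],[0,0,0]],
    [[0,0,0],[0,0,0]],
    [[0,0,0],[0,0,0]]
  ],
  "grip": 1,
  "grip_force": 15
}}

```text
time_s: 41.95
ee_pos: [452.3, 134.2, 33.1]
ee_rot: [180.0, -0.0, 90.0]
force: [-0.2, -0.0, 1.9]
gripper_width: 27.6
gripper_force: 15.0
```

{"fn": "send_rows", "kwargs": {
  "deltas": [
    [[0,0,-0.01],[0,0,0]],
    [[0,0,-0.02],[0,0,0]],
    [[0,0,-0.03],[0,0,0]],
    [[0,0,-0.03],[0,0,0]],
    [[0,0,-0.03],[0,0,0]],
    [[0,0,-0.03],[0,0,0]],
    [[0,0,-0.03],[0,0,0]],
    [[0,0,-0.03],[0,0,0]],
    [[0,0,-0.03],[0,0,0]],
    [[0,0,-0.014],[0,0,0]]
  ]
}}

```text
time_s: 42.95
ee_pos: [452.7, 134.3, 161.7]
ee_rot: [179.8, -0.0, 90.0]
force: [0.7, 0.2, -1.4]
gripper_width: 27.8
gripper_force: 15.0
```

{"fn": "send_rows", "kwargs": {
  "deltas": [
    [[-0.042,0.012,0],[0,0,0]],
    [[-0.045,0.015,0],[0,0,0]],
    [[-0.045,0.015,0],[0,0,0]],
    [[-0.045,0.015,0],[0,0,0]],
    [[-0.045,0.015,0],[0,0,0]],
    [[-0.045,0.015,0],[0,0,0]],
    [[-0.045,0.015,0],[0,0,0]],
    [[-0.045,0.015,0],[0,0,0]],
    [[-0.045,0.015,0],[0,0,0]],
    [[-0.045,0.015,0],[0,0,0]]
  ]
}}

```text
time_s: 43.95
ee_pos: [525.5, -90.2, 159.8]
ee_rot: [-180.0, -0.0, 90.0]
force: [0.3, 0.6, -2.1]
gripper_width: 27.9
gripper_force: 15.0
```

{"fn": "send_rows", "kwargs": {
  "deltas": [
    [[-0.045,0.015,0],[0,0,0]],
    [[-0.045,0.015,0],[0,0,0]],
    [[-0.045,0.015,0],[0,0,0]],
    [[-0.045,0.015,0],[0,0,0]],
    [[-0.045,0.015,0],[0,0,0]],
    [[-0.045,0.015,0],[0,0,0]],
    [[-0.045,0.015,0],[0,0,0]],
    [[0,0,0],[0,0,0]],
    [[0,0,0],[0,0,0]],
    [[0,0,0],[0,0,0]]
  ]
}}

```text
time_s: 44.95
ee_pos: [577.6, -246.0, 159.7]
ee_rot: [-179.9, -0.1, 90.0]
force: [-0.3, 0.5, -1.3]
gripper_width: 27.7
gripper_force: 15.0
```

```bash
python3 - <<'E'
from h import *
s=state(); print(s["ee_pos"],s["ee_rot"],s["gripper_width"])
w=grab_frame("wrist")[:,:,::-1][:300].copy(); v=grab_frame("side")[:,:,::-1][110:350,220:400]
c=calibration("wrist")
def fe(X):
    p=c["R"]@X+c["t"]; th=np.arctan2(np.hypot(p[0],p[1]),p[2]); u=p[:2]/np.hypot(p[0],p[1])*th*c["mtx"][0,0]; return u+c["mtx"][:2,2]
R=Ro.from_euler("z",.12).as_matrix()
for X in TR@R.T+[582,-281.5,0]: cv2.circle(w,tuple(np.round(fe(X)).astype(int).tolist()),2,(255,0,0),-1)
cv2.imwrite("pics/p5.png",np.hstack([cv2.resize(v,(225,300)),w]))
E
```

```text
[ 577.61075345 -246.01352282  159.66800342] [-1.79940426e+02 -5.27734072e-02  9.00176195e+01] 27.663488175179197
```

View pics/p5.png

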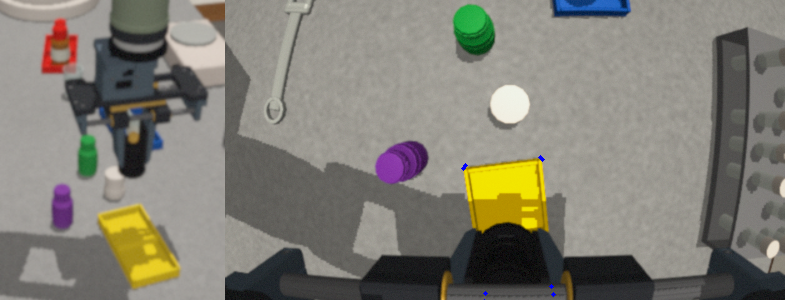

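The side crop and wrist view show the fitting held upright, and the tray's far edge fits the projected corners (465,167) and (541,158). I'll lower it.

{"fn": "send_rows", "kwargs": {
  "deltas": [
    [[0,0,0.02],[0,0,0]],
    [[0,0,0.04],[0,0,0]],
    [[0,0,0.04],[0,0,0]],
    [[0,0,0.04],[0,0,0]],
    [[0,0,0.03],[0,0,0]],
    [[0,0,0.03],[0,0,0]],
    [[0,0,0.02],[0,0,0]],
    [[0,0,0.01],[0,0,0]],
    [[0,0,0.01],[0,0,0]],
    [[0,0,0],[0,0,0]]
  ]
}}

```text
time_s: 46.05
ee_pos: [578.0, -246.7, 39.6]
ee_rot: [-180.0, -0.0, 90.0]
force: [-0.3, 0.3, -1.6]
gripper_width: 27.6
gripper_force: 15.0
```

{"fn": "send_rows", "kwargs": {
  "deltas": [
    [[0,0,0.002],[0,0,0]],
    [[0,0,0.002],[0,0,0]],
    [[0,0,0.001],[0,0,0]],
    [[0,0,0],[0,0,0]],
    [[0,0,0],[0,0,0]]
  ]
}}

```text
time_s: 46.55
ee_pos: [578.2, -246.8, 37.6]
ee_rot: [180.0, 0.0, 90.0]
force: [-0.3, -0.3, -1.4]
gripper_width: 27.5
gripper_force: 15.0
```

{"fn": "send_rows", "kwargs": {
  "deltas": [
    [[0,0,0.001],[0,0,0]],
    [[0,0,0],[0,0,0]],
    [[0,0,0],[0,0,0]]
  ]
}}

```text
time_s: 46.85
ee_pos: [578.3, -246.9, 37.1]
ee_rot: [180.0, 0.0, 90.0]
force: [-0.5, 0.1, 1.1]
gripper_width: 27.7
gripper_force: 15.0
```

{"fn": "send_rows", "kwargs": {
  "deltas": [
    [[0,0,0.001],[0,0,0]],
    [[0,0,0],[0,0,0]],
    [[0,0,0],[0,0,0]]
  ]
}}

```text
time_s: 47.15
ee_pos: [578.3, -246.9, 37.1]
ee_rot: [180.0, 0.0, 90.0]
force: [-1.6, 0.4, 6.2]
gripper_width: 27.4
gripper_force: 15.0
```

{"fn": "send_rows", "kwargs": {
  "deltas": [
    [[0,0,0],[0,0,0]],
    [[0,0,0],[0,0,0]],
    [[0,0,0],[0,0,0]],
    [[0,0,0],[0,0,0]],
    [[0,0,0],[0,0,0]]
  ],
  "grip": 0.2
}}

```text
time_s: 47.65
ee_pos: [578.1, -246.8, 36.2]
ee_rot: [-180.0, -0.0, 90.0]
force: [0.9, 0.4, -0.3]
gripper_width: 64.7
gripper_force: 0.0
```

{"fn": "send_rows", "kwargs": {
  "deltas": [
    [[0,0,-0.01],[0,0,0]],
    [[0,0,-0.02],[0,0,0]],
    [[0,0,-0.03],[0,0,0]],
    [[0,0,-0.03],[0,0,0]],
    [[0,0,-0.03],[0,0,0]],
    [[0,0,-0.03],[0,0,0]],
    [[0,0,-0.03],[0,0,0]],
    [[0,0,-0.03],[0,0,0]],
    [[0,0,-0.03],[0,0,0]],
    [[0,0,-0.03],[0,0,0]]
  ]
}}

```text
time_s: 48.65
ee_pos: [578.2, -246.9, 173.1]
ee_rot: [179.9, 0.0, 90.0]
force: [0.2, -0.7, 0.7]
gripper_width: 72.7
gripper_force: 0.0
```

{"fn": "send_rows", "kwargs": {
  "deltas": [
    [[0,-0.02,-0.03],[0,0,0]],
    [[0,-0.05,-0.03],[0,0,0]],
    [[0,-0.05,-0.03],[0,0,0]],
    [[0,-0.05,-0.02],[0,0,0]],
    [[0,-0.05,0],[0,0,0]],
    [[0,-0.03,0],[0,0,0]],
    [[0,0,0],[0,0,0]],
    [[0,0,0],[0,0,0]]
  ]
}}

```text
time_s: 49.45
ee_pos: [453.5, -247.0, 226.7]
ee_rot: [179.9, 0.0, 90.0]
force: [-0.4, -0.2, 0.0]
gripper_width: 72.9
gripper_force: 0.0
```

```bash
python3 - <<'E'
from h import *
vis=[]
for n,(x,y,w,h) in dict(scene=(110,105,300,305),side=(160,110,240,240)).items():
    v=grab_frame(n)[:,:,::-1][y:y+h,x:x+w]; vis.append(cv2.resize(v,(400,400)))
cv2.imwrite("pics/p6.png",np.hstack(vis))
E
```

```text
(no output)
```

View pics/p6.png

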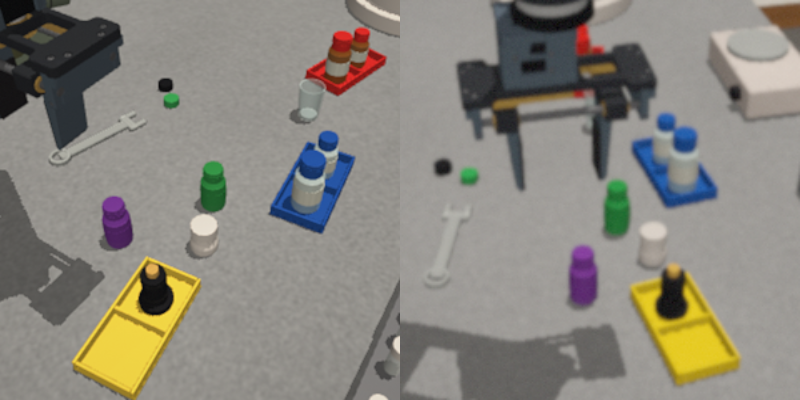

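The scene crop shows every item upright in its own bay: blue at (310,180) and (327,150), red at (340,58) and (361,45), fitting at (154,290). The beaker is still at (311,100). I'll hand it in.

```bash
python3 -c "
from workcell import *
print(job_done())"
```

```text
the job is handed in; nothing more can be done
None
```

I handed the job in after about 50 s of robot time: both blue bottles, both red bottles and the column fitting stand upright in their own bays, and the beaker is where it was; the hand-in gave no verdict.

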